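# Click the washroom radio round to its orange station

### The job

Put the washroom radio on the family's station: with a fingertip against its knurled rim, push the radio's round selector knob clockwise until its pointer clicks in at the large orange dot, and leave it resting there. Only push the knob round, do not pinch it between the fingers, and leave the other things on the ledge and on the radio where they are.

Things in the scene. Friction and masses are not known exactly. Their poses are not given: they have to be found in the camera images.
- radio: teal table radio, 110 deep (its x) x 230 wide (its y) x 90 mm high, held fast to the ledge by suction feet (it does not slide). Origin: centre of its underside. Own x points from the speaker front to the back, y to the end where the hair clip lies, z up. On its flat top (z = 90 mm): the selector knob at x 0, y -58 mm, and a loose hair clip near y +65 mm.
- dial_top (a point): centre of the top face of the selector knob, on its axis: a black knurled knob, 48 mm across, aluminium cap, red pointer line from centre to rim. Its knurled side runs from 2 to 24 mm above the radio's top, free all round; this point is 24 mm above it. Turns about the vertical; this frame turns with it. The rim grips a finger well (friction about 1) and takes about 2 N along the rim to turn.
- orange_dot (a point): large orange dot (10 mm across) on the cream dial plate on the radio's top, 33 mm from the knob's axis towards the radio's back; the pointer must rest at it.
- dial (a joint): knob angle in rad, growing clockwise seen from above. Five spring detents 0.524 rad (30 deg) apart: 0 off (red dot, 60 deg to the left of the radio's x axis), 0.524 first station (small black dot), 1.047 the orange dot, 1.571 and 2.094 further stations (small black dots); stops just beyond both ends. Past half-way it snaps into the next detent. Starts at off or the first station.
- clip: loose purple hair claw clip, 66 x 42 x 43 mm high, lying on the radio's top at the end away from the knob; origin at its underside. To be left alone.
- mirror: loose round white plastic mirror lying flat on the ledge in front of the radio, 120 mm across, 11 mm thick, with a small tab; origin at its underside's centre. To be left alone.
- saucer: loose blue ceramic saucer, 140 mm across, 20 mm high, on the ledge past the radio's clip end; origin at its underside's centre. A soap bar lies on it. To be left alone.
- soap: loose pale green soap bar on the saucer, 72 x 46 x 24 mm; origin at its underside's centre. To be left alone.
- jar_mid (a point): middle (50 mm up) of a loose glass jar with a wooden lid, 72 mm across, 106 mm high. To be left alone.
- shampoo: loose pink shampoo bottle with a white cap, 58 mm across, 165 mm high; origin at its underside's centre. To be left alone.
- mug: loose white tumbler with two toothbrushes, 74 mm across at the rim, 95 mm high, the brushes reaching 175 mm; origin at its underside's centre. To be left alone.

How it is judged:
By the outcome, as a careful person would: the job done as asked, in the order asked, and still so for the second after the job is handed in, with the robot touching nothing.
It also fails if it takes over 45 s, if anything falls off the work surface, if the arm or the gripper's body presses on something with over 40 N, if the wrist force passes 120 N, or if a joint passes its speed limit or range.

### The arm

A 6-joint arm with a two-finger parallel gripper is mounted at the origin on the work surface. World frame = base frame: x ahead of the robot, y to its left, z up, the work surface at z = 0. Lengths are in m, angles in rad, forces in N, time in s.
With the tool pointing down it reaches from about 0.375 to 0.975 m from the base axis. Payload 3.8 kg.
Tool frame: the origin (TCP) lies midway between the tips of the shut fingers; the grasp point (between the pads) lies 19 mm behind it; z points along the fingers, y is the line along which they close (so a half turn about z gives the same grasp; the last joint's range is limited). The gripper opens to 85 mm and grips with 20 to 120 N. Pads are 22 mm wide; open, the fingers measure 114 mm over their backs; the gripper's body (76 mm by 85 mm) begins 54 mm behind the grasp point. The pads swing forward as they close: fully open they stand 13 mm farther back than shut.
Start: joints at [1.199, 0.264, 1.604, -0, 1.274, -0.037], TCP at [0.222, 0.638, 0.231] pointing down, gripper open.
Joint ranges: [-2.63, 2.63], [-0.94, 2.18], [0.31, 2.57], [-1.31, 4.45], [0, 2.66], [-2.55, 2.55]. Speed limits (rad/s): [2.57, 2.57, 3.14, 3.14, 3.14, 3.14].

### API

Orientations are given as a rotation vector (axis times angle).
In Python, from workcell import bot, imaging gives the robot as it stands.
- The arm moves only by the tool step_arm, never from a script. Its argument "series" is a list of rows, each an object of numbers: "grip": the closure, from -1 (fully open) to 1 (shut); "x", "y", "z": the shift along the tool's x, y, z normalised to -1 to 1, where 1 is 500 mm; "ax", "ay", "az": the turn, a rotation vector about the tool's x, y, z normalised to -1 to 1, where 1 is 30 degrees. A call has 1 to 12 rows; each row is the pose to reach, as a shift and turn from the pose commanded when the call began, along the tool's axes at that moment; what a row does not reach only later rows make up. A row lasts 1/10 s, in which the tool goes at most 50 mm and 8.59 degrees, less where a joint would pass 70% of its speed; a pose out of reach is approached as far as the arm can. A call with a number of a shift or a turn outside -1 to 1 is refused whole. A call with a gripper value outside its range is refused whole. The fingers move at their own pace and stop on an object; "force" is the grip in N (left out, the last holds). Time passes only in rows, so rows that repeat a pose let the fingers close. It gives the time, the measured TCP pose, the force, the opening and the grip force at its end, in the units of the state.
- bot.read_state(): the state, without advancing time (a new reading comes with each control period).
- imaging.read_camera(name): name is "side" or "top" or "wrist"; returns a dict with "img" (384x512x3 uint8, red, green, blue), "fx", "fy", "cx", "cy" (pixels), "R" (3x3) and "t" (3): a world point X has camera coordinates R X + t. Camera axes: x right, y down, z forward; pixel columns grow to the right and rows downward; lengths in m; the calibration is good to about 2 mm. A picture is of the moment at which its call begins. There is no depth.
- bot.finish_job(): hands the job in; it is judged then, once.
The state is a dict: "time": time; "q": joint angles; "joint_vel": joint speeds; "joint_torque": joint torques, N m; "tool_pos": TCP position; "tcp_rot": TCP orientation; "wrist_force": force on the tool from outside, world axes, zero at the start; "torque": the same for the moment, N m; "width": opening from 0.0 (shut) to 1.0 (fully open); "grip_force": force on a finger pad.
Only numpy, scipy, OpenCV 4.12 (cv2) and the standard library are available. Lean on these libraries where they do the work, as an engineer would, in place of code of your own. Each camera call takes 0.05 s, during which the arm holds its last target. There are 200 camera calls.

## Working session

There is one attempt and no reset: what is moved stays moved. The work goes in short steps, Python scripts to look and compute and a tool call to move; the robot and the scene stay as the last step left them, time stands still between calls to the robot, and variables do not carry over. Pictures are saved under pics/ and viewed, at most 10 in all, crops included, and the job is handed in when it is done.

Besides the shell and the picture viewer there is one more tool, called after "Request:" as a command line: name --argument value ..., lists and objects as JSON in quotes. step_arm: Moves the arm, as the interface text tells. Scaled input: -1 to 1 covers 500 mm each way for a shift and 30 degrees each way for a turn. Its arguments: {"type":"object","properties":{"series":{"type":"array","items":{"type":"object","properties":{"grip":{"type":"number"},"x":{"type":"number","minimum":-1,"maximum":1},"y":{"type":"number","minimum":-1,"maximum":1},"z":{"type":"number","minimum":-1,"maximum":1},"ax":{"type":"number","minimum":-1,"maximum":1},"ay":{"type":"number","minimum":-1,"maximum":1},"az":{"type":"number","minimum":-1,"maximum":1}}}},"force":{"type":"number"}},"required":["series"]}

```bash
mkdir -p pics
python3 - <<'E'
from workcell import bot, imaging
import cv2,numpy as np,pickle
s=bot.read_state();print(s['tool_pos'],s['tcp_rot'],s['width'],s['wrist_force'])
ims={}
for n in ['top','side']:
    d=imaging.read_camera(n);ims[n]=d
    print(n,d['fx'],d['cx'],d['cy'],np.round(d['R'],3).tolist(),np.round(d['t'],3))
    cv2.imwrite(f'pics/{n}1.png',cv2.resize(d['img'][:,:,::-1],(800,600),interpolation=cv2.INTER_CUBIC))
pickle.dump(ims,open('ims.pkl','wb'))
E
```

```text
[0.22151277 0.63683542 0.22994769] [-0.52328779 -3.09724487  0.00347359] 1.0020393408473378 [-0.73059732 -0.09483789 -0.50149888]
top 393.69552573895356 252.2836079598147 190.18010947607524 [[-0.025, -0.999, 0.041], [-0.991, 0.019, -0.131], [0.131, -0.044, -0.99]] [0.104 0.6   0.886]
side 457.65853933980435 253.31428862219533 193.06636373310135 [[-0.975, -0.22, -0.023], [-0.103, 0.543, -0.833], [0.196, -0.81, -0.552]] [0.614 0.072 1.022]
```

View pics/top1.png

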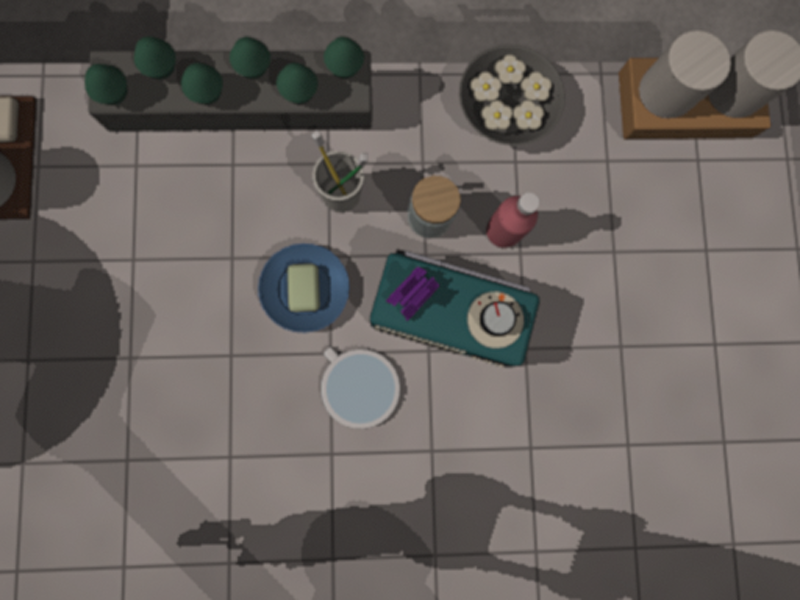

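View pics/side1.png

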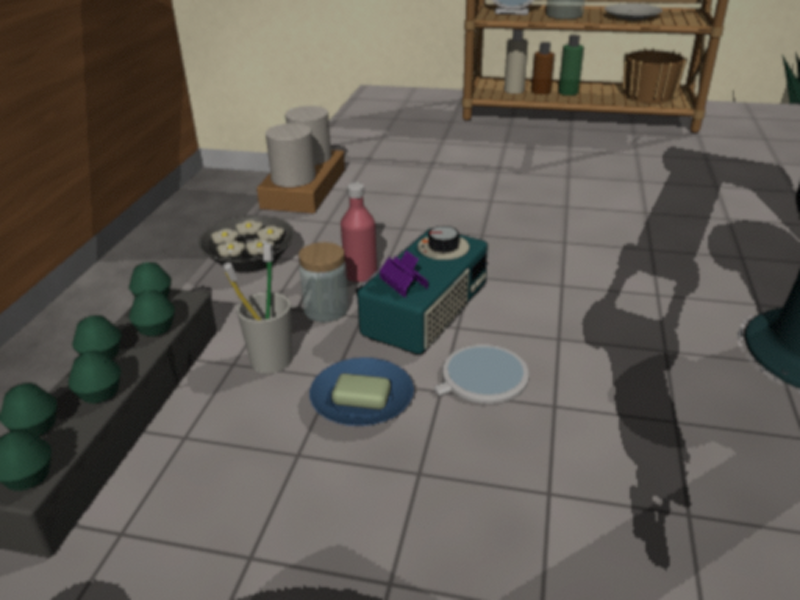

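The top view shows the knob at about (498,318) of 800x600, with the pointer up-left and the radio's back facing up. The side view shows the knob at (443,238). Next is an enlarged crop.

Run:
```python
import cv2,pickle,numpy as np
ims=pickle.load(open('ims.pkl','rb'))
a=ims['top']['img'][155:240,230:355,::-1]
b=ims['side']['img'][130:190,245:320,::-1]
A=cv2.resize(a,None,fx=6,fy=6,interpolation=cv2.INTER_CUBIC)
A=cv2.convertScaleAbs(A,alpha=1.5)
cv2.imwrite('pics/c1.png',A); print(A.shape)
```

```text
(510, 750, 3)
```

View pics/c1.png

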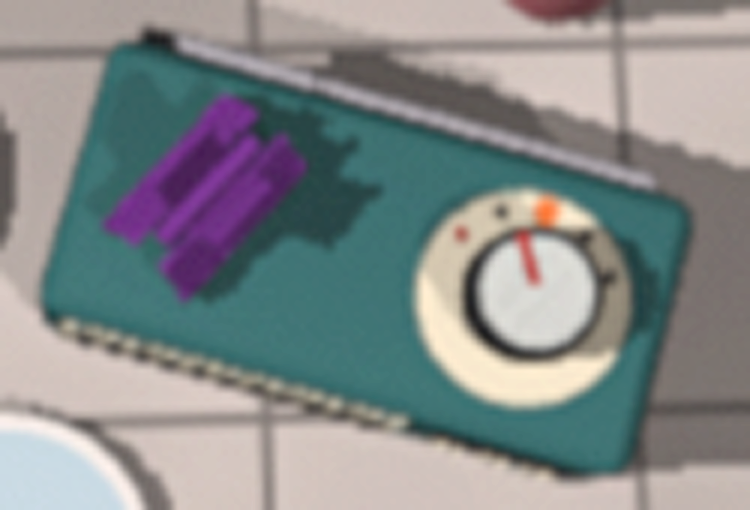

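First station selected: the pointer is 30° left of the orange dot, so one click is needed. I'll work out the world positions.

```bash
cat > h.py <<'E'
import numpy as np
from scipy.spatial.transform import Rotation as Ro
def ray(d,u,v,z):
    R=np.array(d['R']);c=-R.T@d['t'];r=R.T@np.array([(u-d['cx'])/d['fx'],(v-d['cy'])/d['fy'],1])
    return c+r*(z-c[2])/r[2]
E
python3 - <<'E'
from h import *
import pickle
from workcell import bot
ims=pickle.load(open('ims.pkl','rb'));d=ims['top']
f=lambda x,y,z:ray(d,230+(x+.5)/6-.5,155+(y+.5)/6-.5,z)
k=f(538,291,.114);print('knob',k,'plate',f(524,298,.09),'side',ray(ims['side'],443*.64,233*.64,.114))
c=[f(x,y,.09) for x,y in[(110,45),(690,205),(625,472),(45,318)]];print(np.round(c,4))
o=f(547,212,.09);print('orange',o)
c=np.array(c);
for a in (c[0]-c[1],c[3]-c[2]): print(np.linalg.norm(a),'y dir yaw-90',np.degrees(np.arctan2(a[1],a[0]))-90)
ctr=c.mean(0);yaw=np.radians(np.mean([np.degrees(np.arctan2(a[1],a[0]))-90 for a in (c[0]-c[1],c[3]-c[2])]))
X=np.array([np.cos(yaw),np.sin(yaw)]);Y=np.array([-X[1],X[0]]);print('knob model',ctr[:2]-.058*Y, 'odir',np.degrees(np.arctan2(*(o-k)[[1,0]])))
p=f(522,233,.114)-k;print('pointer',np.degrees(np.arctan2(p[1],p[0])))
s=bot.read_state();R=Ro.from_rotvec(s['tcp_rot']).as_matrix();print(np.round(R,3),s['q'])
E
```

```text
knob [ 0.56094407 -0.04960064  0.114     ] plate [ 0.56073642 -0.0494524   0.09      ] side [ 0.56196021 -0.04578123  0.114     ]
[[ 0.6583  0.1013  0.09  ]
 [ 0.5942 -0.1134  0.09  ]
 [ 0.496  -0.0838  0.09  ]
 [ 0.557   0.1275  0.09  ]]
orange [ 0.59260088 -0.05954307  0.09      ]
0.224066158628673 y dir yaw-90 -16.634215726226728
0.2198924709802049 y dir yaw-90 -16.11434634416449
knob model [ 0.56004307 -0.04773003] odir -17.435888165267315
pointer 12.874541141224503
[[-0.944  0.329 -0.001]
 [ 0.329  0.944 -0.002]
 [ 0.    -0.002 -1.   ]] [ 1.19909507e+00  2.64653114e-01  1.60528678e+00  2.48963248e-05
  1.27372133e+00 -3.68957915e-02]
```

Request:
step_arm --series '[{"x": -0.55,"y": -0.6,"z": 0,"az": -0.09,"grip": 1},{"x": -0.55,"y": -0.6,"z": 0,"az": -0.09,"grip": 1},{"x": -0.55,"y": -0.6,"z": 0,"az": -0.09,"grip": 1},{"x": -0.55,"y": -0.6,"z": 0,"az": -0.09,"grip": 1},{"x": -0.55,"y": -0.6,"z": 0,"az": -0.09,"grip": 1},{"x": -0.55,"y": -0.6,"z": 0,"az": -0.09,"grip": 1},{"x": -0.55,"y": -0.6,"z": 0,"az": -0.09,"grip": 1},{"x": -0.55,"y": -0.6,"z": 0,"az": -0.09,"grip": 1},{"x": -0.55,"y": -0.6,"z": 0,"az": -0.09,"grip": 1},{"x": -0.55,"y": -0.6,"z": 0,"az": -0.09,"grip": 1}]' --force 40

```text
validation failed for argument at $.se...
```

Request:
step_arm --series '[{"x": -0.55,"y": -0.6,"z": 0.0,"ax": 0.0,"ay": 0.0,"az": -0.09,"grip": 1.0},{"x": -0.55,"y": -0.6,"z": 0.0,"ax": 0.0,"ay": 0.0,"az": -0.09,"grip": 1.0}]' --force 40

```text
time: 0.3
tool_pos: [0.261, 0.545, 0.2299]
tcp_rot: [-0.445, -3.11, 0.003]
wrist_force: [1.9, -0.6, 0.5]
width: 0.689
grip_force: 0.0
```

Request:
step_arm --series '[{"x": -0.82,"y": -0.98,"z": 0.0,"ax": 0.0,"ay": 0.0,"az": 0.0,"grip": 1.0},{"x": -0.82,"y": -0.98,"z": 0.0,"ax": 0.0,"ay": 0.0,"az": 0.0,"grip": 1.0},{"x": -0.82,"y": -0.98,"z": 0.0,"ax": 0.0,"ay": 0.0,"az": 0.0,"grip": 1.0},{"x": -0.82,"y": -0.98,"z": 0.0,"ax": 0.0,"ay": 0.0,"az": 0.0,"grip": 1.0},{"x": -0.82,"y": -0.98,"z": 0.0,"ax": 0.0,"ay": 0.0,"az": 0.0,"grip": 1.0},{"x": -0.82,"y": -0.98,"z": 0.0,"ax": 0.0,"ay": 0.0,"az": 0.0,"grip": 1.0},{"x": -0.82,"y": -0.98,"z": 0.0,"ax": 0.0,"ay": 0.0,"az": 0.0,"grip": 1.0},{"x": -0.82,"y": -0.98,"z": 0.0,"ax": 0.0,"ay": 0.0,"az": 0.0,"grip": 1.0},{"x": -0.82,"y": -0.98,"z": 0.0,"ax": 0.0,"ay": 0.0,"az": 0.0,"grip": 1.0},{"x": -0.82,"y": -0.98,"z": 0.0,"ax": 0.0,"ay": 0.0,"az": 0.0,"grip": 1.0},{"x": -0.82,"y": -0.98,"z": 0.0,"ax": 0.0,"ay": 0.0,"az": 0.0,"grip": 1.0}]'

```text
time: 1.4
tool_pos: [0.4803, 0.039, 0.2311]
tcp_rot: [0.451, 3.109, 0.0]
wrist_force: [1.2, 0.5, -0.0]
width: 0.004
grip_force: 0.0
```

Request:
step_arm --series '[{"x": -0.115,"y": -0.139,"z": 0.1,"ax": 0.0,"ay": 0.0,"az": 0.0,"grip": 1.0},{"x": -0.115,"y": -0.139,"z": 0.1,"ax": 0.0,"ay": 0.0,"az": 0.0,"grip": 1.0},{"x": -0.115,"y": -0.139,"z": 0.1,"ax": 0.0,"ay": 0.0,"az": 0.0,"grip": 1.0},{"x": -0.115,"y": -0.139,"z": 0.1,"ax": 0.0,"ay": 0.0,"az": 0.0,"grip": 1.0}]'

```text
time: 1.8
tool_pos: [0.5146, -0.0427, 0.1797]
tcp_rot: [-0.454, -3.105, -0.001]
wrist_force: [-0.0, 1.4, -0.6]
width: 0.004
grip_force: 0.0
```

Run:
```python
from workcell import bot, imaging
import cv2,pickle,numpy as np
ims={n:imaging.read_camera(n) for n in('wrist','side')}
w=ims['wrist']['img'][:,:,::-1];s=ims['side']['img'][120:240,200:360,::-1]
c=np.hstack([w[:,:,:],cv2.resize(s,(512,384),interpolation=cv2.INTER_CUBIC)])
cv2.imwrite('pics/w1.png',cv2.resize(c,(800,300)) if 0 else cv2.resize(w,(800,600)))
pickle.dump(ims,open('ims2.pkl','wb'))
st=bot.read_state();print(st['tool_pos'],st['wrist_force'],st['time'])
```

```text
[ 0.51538348 -0.0411561   0.18154888] [-0.18718834 -0.08476531  0.46053403] 1.9
```

View pics/w1.png

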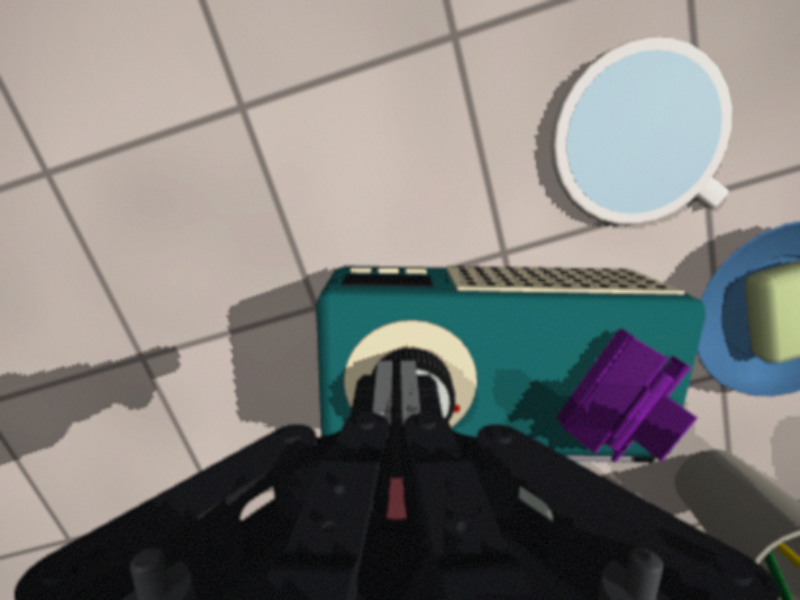

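The wrist view shows the shut tips at (397,365) above the knob's front, with the plate's left and right edges at u≈345 and 478 and its front edge at v≈320. I'll check the knob position against this.

Run:
```python
from h import *
import pickle
d=pickle.load(open('ims2.pkl','rb'))['wrist']
print(np.round(d['R'],2).tolist())
f=lambda x,y,z:ray(d,(x+.5)*.64-.5,(y+.5)*.64-.5,z)
X=np.array([.959,-.284,0]);Y=np.array([.284,.959,0])
l,r,fr,rim=f(345,378,.09),f(478,378,.09),f(411,320,.09),f(408,349,.092)
print(l,r,np.linalg.norm(l-r)/2,fr,rim)
k=np.array([.561,-.049,0])
for p in((l+r)/2,fr,rim): print('rel knob',np.dot(p-k,X),np.dot(p-k,Y))
```

```text
[[0.29, 0.96, -0.0], [0.92, -0.27, 0.29], [0.28, -0.08, -0.96]]
[ 0.54794737 -0.08378683  0.09      ] [ 0.57074963 -0.00755429  0.09      ] 0.03978486688841494 [ 0.52392636 -0.03576905  0.09      ] [ 0.53986997 -0.04224526  0.092     ]
rel knob -0.002529351528230545 0.002723908424810517
rel knob -0.03931121061480628 0.0021595625980905435
rel knob -0.022182046382106527 0.00047686600464280697
```

Request:
step_arm --series '[{"x": 0.0,"y": -0.002,"z": 0.08,"ax": 0.0,"ay": 0.0,"az": 0.0,"grip": 1.0},{"x": 0.0,"y": -0.002,"z": 0.14,"ax": 0.0,"ay": 0.0,"az": 0.0,"grip": 1.0},{"x": 0.0,"y": -0.002,"z": 0.156,"ax": 0.0,"ay": 0.0,"az": 0.0,"grip": 1.0},{"x": 0.0,"y": -0.002,"z": 0.156,"ax": 0.0,"ay": 0.0,"az": 0.0,"grip": 1.0},{"x": -0.01,"y": -0.002,"z": 0.156,"ax": 0.0,"ay": 0.0,"az": 0.0,"grip": 1.0},{"x": -0.01,"y": -0.002,"z": 0.156,"ax": 0.0,"ay": 0.0,"az": 0.0,"grip": 1.0}]'

```text
time: 2.5
tool_pos: [0.5226, -0.0442, 0.1058]
tcp_rot: [0.449, 3.104, 0.0]
wrist_force: [0.5, -0.1, -0.2]
width: -0.002
grip_force: 0.0
```

Run:
```python
from workcell import bot, imaging
import cv2
w=imaging.read_camera('wrist')['img'][190:310,190:350,::-1]
cv2.imwrite('pics/w2.png',cv2.resize(w,(800,600),interpolation=cv2.INTER_CUBIC))
st=bot.read_state();print(st['tool_pos'],st['wrist_force'],st['time'])
```

```text
[ 0.52224346 -0.04434492  0.1055552 ] [-6.58707580e-01 -2.76675333e-04  2.56609670e-01] 2.55
```

View pics/w2.png

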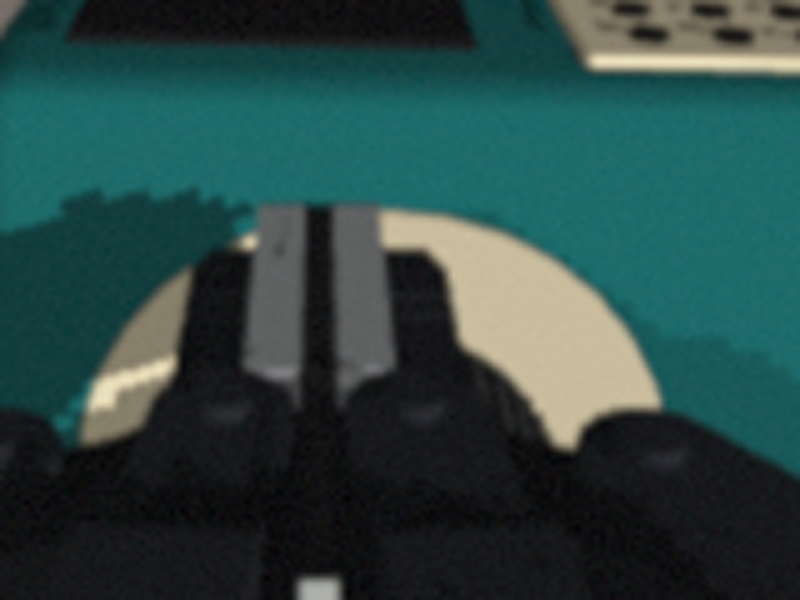

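The tip stands in front of the knob with no contact yet. Next I ease in until it touches.

Request:
step_arm --series '[{"x": 0.0,"y": 0.0,"z": 0.006,"ax": 0.0,"ay": 0.0,"az": 0.0,"grip": 1.0},{"x": -0.004,"y": 0.0,"z": 0.006,"ax": 0.0,"ay": 0.0,"az": 0.0,"grip": 1.0},{"x": -0.007,"y": 0.0,"z": 0.006,"ax": 0.0,"ay": 0.0,"az": 0.0,"grip": 1.0},{"x": -0.007,"y": 0.0,"z": 0.006,"ax": 0.0,"ay": 0.0,"az": 0.0,"grip": 1.0}]'

```text
time: 2.95
tool_pos: [0.5237, -0.0454, 0.1004]
tcp_rot: [0.451, 3.109, -0.0]
wrist_force: [-0.3, -0.7, -0.1]
width: 0.001
grip_force: 0.0
```

Request:
step_arm --series '[{"x": -0.002,"y": 0.0,"z": 0.0,"ax": 0.0,"ay": 0.0,"az": 0.0,"grip": 1.0},{"x": -0.002,"y": 0.0,"z": 0.0,"ax": 0.0,"ay": 0.0,"az": 0.0,"grip": 1.0}]'

```text
time: 3.15
tool_pos: [0.5245, -0.0456, 0.1002]
tcp_rot: [-0.451, -3.109, -0.0]
wrist_force: [0.2, 0.1, -0.7]
width: -0.0
grip_force: 0.0
```

Request:
step_arm --series '[{"x": -0.002,"y": 0.0,"z": 0.0,"ax": 0.0,"ay": 0.0,"az": 0.0,"grip": 1.0},{"x": -0.002,"y": 0.0,"z": 0.0,"ax": 0.0,"ay": 0.0,"az": 0.0,"grip": 1.0}]'

```text
time: 3.35
tool_pos: [0.5255, -0.0459, 0.1003]
tcp_rot: [0.45, 3.109, -0.0]
wrist_force: [0.2, -0.5, -0.3]
width: -0.004
grip_force: 0.0
```

Request:
step_arm --series '[{"x": -0.002,"y": 0.0,"z": 0.0,"ax": 0.0,"ay": 0.0,"az": 0.0,"grip": 1.0},{"x": -0.002,"y": 0.0,"z": 0.0,"ax": 0.0,"ay": 0.0,"az": 0.0,"grip": 1.0}]'

```text
time: 3.55
tool_pos: [0.526, -0.046, 0.1002]
tcp_rot: [-0.45, -3.108, -0.0]
wrist_force: [-1.5, 0.2, 1.2]
width: -0.001
grip_force: 0.7
```

Request:
step_arm --series '[{"x": -0.002,"y": 0.0,"z": 0.0,"ax": 0.0,"ay": 0.0,"az": 0.0,"grip": 1.0},{"x": -0.002,"y": 0.0,"z": 0.0,"ax": 0.0,"ay": 0.0,"az": 0.0,"grip": 1.0}]'

```text
time: 3.75
tool_pos: [0.5261, -0.0461, 0.1001]
tcp_rot: [-0.45, -3.106, -0.0]
wrist_force: [-4.5, 2.1, 3.2]
width: -0.003
grip_force: 2.6
```

Contact is at about 5 N. I'll press 1 mm more and roll the rim along +y by about 13 mm.

Request:
step_arm --series '[{"x": -0.002,"y": 0.0,"z": 0.0,"ax": 0.0,"ay": 0.0,"az": 0.0,"grip": 1.0},{"x": -0.002,"y": 0.004,"z": 0.0,"ax": 0.0,"ay": 0.0,"az": 0.0,"grip": 1.0},{"x": -0.002,"y": 0.008,"z": 0.0,"ax": 0.0,"ay": 0.0,"az": 0.0,"grip": 1.0},{"x": -0.002,"y": 0.012,"z": 0.0,"ax": 0.0,"ay": 0.0,"az": 0.0,"grip": 1.0},{"x": -0.002,"y": 0.016,"z": 0.0,"ax": 0.0,"ay": 0.0,"az": 0.0,"grip": 1.0},{"x": -0.002,"y": 0.02,"z": 0.0,"ax": 0.0,"ay": 0.0,"az": 0.0,"grip": 1.0},{"x": -0.002,"y": 0.024,"z": 0.0,"ax": 0.0,"ay": 0.0,"az": 0.0,"grip": 1.0},{"x": -0.002,"y": 0.026,"z": 0.0,"ax": 0.0,"ay": 0.0,"az": 0.0,"grip": 1.0},{"x": -0.002,"y": 0.026,"z": 0.0,"ax": 0.0,"ay": 0.0,"az": 0.0,"grip": 1.0}]'

```text
time: 4.65
tool_pos: [0.5296, -0.0337, 0.1]
tcp_rot: [-0.449, -3.104, 0.0]
wrist_force: [-7.8, 2.5, 5.4]
width: 0.001
grip_force: 4.0
```

Run:
```python
from workcell import bot, imaging
import cv2
a=imaging.read_camera('side')['img'][120:200,230:337,::-1]
b=imaging.read_camera('top')['img'][155:240,262:375,::-1]
import numpy as np
c=np.vstack([cv2.resize(x,(400,300),interpolation=cv2.INTER_CUBIC) for x in(a,b)])
cv2.imwrite('pics/s2.png',cv2.convertScaleAbs(c,alpha=1.4))
st=bot.read_state();print(st['tool_pos'],st['wrist_force'],st['time'])
```

```text
[ 0.52962594 -0.0336902   0.09995719] [-8.70090056  2.60242912  6.1918827 ] 4.75
```

View pics/s2.png

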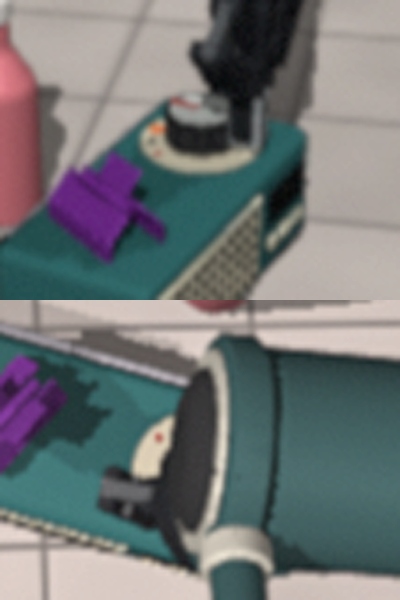

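The side view shows the pointer swung round, and the wrist force is purely radial, so the knob is resting in a detent. I'll back straight off and check.

Request:
step_arm --series '[{"x": 0.01,"y": 0.0,"z": 0.0,"ax": 0.0,"ay": 0.0,"az": 0.0,"grip": 1.0},{"x": 0.03,"y": 0.0,"z": 0.0,"ax": 0.0,"ay": 0.0,"az": 0.0,"grip": 1.0},{"x": 0.03,"y": 0.0,"z": -0.1,"ax": 0.0,"ay": 0.0,"az": 0.0,"grip": 1.0},{"x": 0.1,"y": 0.0,"z": -0.2,"ax": 0.0,"ay": 0.0,"az": 0.0,"grip": 1.0},{"x": 0.2,"y": 0.0,"z": -0.3,"ax": 0.0,"ay": 0.0,"az": 0.0,"grip": 1.0},{"x": 0.2,"y": 0.3,"z": -0.3,"ax": 0.0,"ay": 0.0,"az": 0.0,"grip": 1.0},{"x": 0.2,"y": 0.3,"z": -0.3,"ax": 0.0,"ay": 0.0,"az": 0.0,"grip": 1.0},{"x": 0.2,"y": 0.3,"z": -0.3,"ax": 0.0,"ay": 0.0,"az": 0.0,"grip": 1.0},{"x": 0.2,"y": 0.3,"z": -0.3,"ax": 0.0,"ay": 0.0,"az": 0.0,"grip": 1.0},{"x": 0.2,"y": 0.3,"z": -0.3,"ax": 0.0,"ay": 0.0,"az": 0.0,"grip": 1.0}]'

```text
time: 5.75
tool_pos: [0.4785, 0.1391, 0.2504]
tcp_rot: [0.445, 3.109, -0.0]
wrist_force: [-0.6, -0.2, -0.3]
width: -0.002
grip_force: 0.0
```

Run:
```python
from workcell import bot, imaging
import cv2,numpy as np
a=imaging.read_camera('side')['img'][120:200,230:337,::-1]
b=imaging.read_camera('top')['img'][155:240,230:355,::-1]
c=np.hstack([cv2.resize(x,(400,300),interpolation=cv2.INTER_CUBIC) for x in(a,b)])
cv2.imwrite('pics/s3.png',cv2.convertScaleAbs(c,alpha=1.4))
st=bot.read_state();print(st['tool_pos'],st['wrist_force'],st['time'])
```

```text
[0.47808106 0.13726352 0.24972446] [-0.20117809 -0.04287531 -0.16075895] 5.85
```

View pics/s3.png

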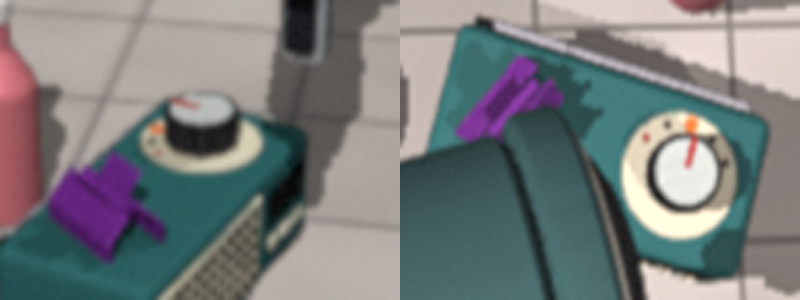

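The right-hand view shows the pointer from (687,170) to (694,135), about 13° right of vertical. That matches the orange dot's direction of 15°, so it is in the right detent, and the arm is clear.

```bash
python3 -c "
from workcell import bot
print(bot.finish_job())"
```

```text
the job is handed in; nothing more can be done
None
```

The knob was pushed one click clockwise to the orange dot. The last pictures show the pointer resting there, the arm touched nothing else, and the job was handed in at about 6 s.

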